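# Hang the lift-off door on its control box and shut it

## Robot

A 7-joint arm with a two-finger parallel gripper is mounted at the origin on a cart in front of the work surface, level with it; the furniture and walls round the work are solid. World frame = base frame: x ahead of the robot, y to its left, z up, the work surface at z = 0. Lengths are in m, angles in rad, forces in N, time in s.
With the tool pointing down it reaches from about 0.4 to 0.85 m from the base axis. Payload 10.4 kg.
Tool frame: the origin (TCP) lies at the very end of the fingers, on their centre line; the grasp point (between the pads) lies 19 mm behind it; z points along the fingers, y is the line along which they close (so a half turn about z gives the same grasp; the last joint's range is limited). The gripper opens to 87 mm and grips with 3 to 60 N. Pads are 19 mm wide; open, the fingers measure 117 mm over their backs; the gripper's body (75 mm by 190 mm) begins 51 mm behind the grasp point.
Start: joints at [1.089, 0.332, -0.065, 1.46, 0.022, 1.35, -0.088], TCP at [0.277, -0.56, 0.223] pointing down, gripper open.
Joint ranges: [-2.6, 2.6], [-0.5, 2.12], [-1.47, 1.34], [0.16, 2.42], [-1.27, 4.41], [0.06, 2.06], [-2.6, 2.6]. Speed limits (rad/s): [2.22, 2.22, 2.79, 2.79, 3.14, 3.14, 3.14].

## Interface

Orientations are given as a unit quaternion [x, y, z, w].
In Python, from bench import * gives the robot as it stands.
- The arm moves only by the tool step_arm, never from a script. Its arguments are lists of equal length, an entry for each row: "delta_pos": the shift along the world's x, y, z in units of 25 mm (1.0 is 25 mm), a list of three; "turn": the turn about the world's z in units of 0.12 rad (1.0 is 0.12 rad). In form: {"delta_pos": [[tx, ty, tz], ...], "turn": [turn, ...]}. A call has 1 to 12 rows; each row shifts and turns the commanded pose from where the row before left it; what a row does not reach is not made up. A row lasts 1/10 s, in which the tool goes at most 50 mm and 8.59 degrees, less where a joint would pass 70% of its speed; a pose out of reach is approached as far as the arm can. A call with a number of a shift or a turn outside -1 to 1 is refused whole. A call with a gripper value outside its range is refused whole. "grip" is the closure, from 0 (fully open) to 1 (shut), set as the call begins (left out, the last holds). The fingers move at their own pace and stop on an object; "newtons" is the grip in N (left out, the last holds). Time passes only in rows, so rows that do not move let the fingers close. It gives the time, the measured TCP pose, the force, the opening and the grip force at its end, in the units of the state.
- read_state(): the state, without advancing time (a new reading comes with each control period).
- camera(name): name is "scene" or "top" or "wrist"; returns a dict with "image" (480x640x3 uint8, red, green, blue), "z_map" (480x640 float32, m along the optical axis (not along the pixel's ray), 0 where there is no reading), "mtx" (3x3 intrinsics, pixels), "view" (4x4, takes a point from world to camera coordinates). Camera axes: x right, y up, looking along -z (the intrinsics and any distortion apply to the point x, -y, -z); pixel columns grow to the right and rows downward; lengths in m; the calibration is good to about 2 mm. A picture is of the moment at which its call begins.
- close_job(): hands the job in; it is judged then, once.
The state is a dict: "time": time; "joint_positions": joint angles; "joint_vel": joint speeds; "joint_torque": joint torques, N m; "ee_pos": TCP position; "eef_rot": TCP orientation; "ft_force": force on the tool from outside, world axes, zero at the start; "torque": the same for the moment, N m; "width": finger opening in m; "grip_force": force on a finger pad.
Only numpy, scipy, OpenCV 4.12 (cv2) and the standard library are available. Lean on these libraries where they do the work, as an engineer would, in place of code of your own. Each camera call takes 0.05 s, during which the arm holds its last target. There are 200 camera calls.

## Task

The door of the small grey control box has been taken off and stands in the wooden rack, beside a plain slotted panel. Hang the door back on the box: hold it open, lower it so that both knuckles drop fully over the two hinge pins together, then swing it shut flat against the box front and let go. Leave the slotted panel and everything else on the bench where it is.

Things in the scene. Friction and masses are not known exactly. Their poses are not given: they have to be found in the camera images.
- enclosure: Grey steel control box, open at the front, fixed to the bench: 100 deep (x), 140 wide (y), 151 high mm. Origin at the centre of its underside; x points to its back (the front is the -x face, 50 mm from the origin), y to its left as seen from the front. The hinge pins stand one above the other on an axis at x = -57, y = +78 mm. Shut, the door has the box's directions, its origin at -57, -3, 12 mm.
- hood (a point): Middle of the front edge of the hood: the 4 mm thick roof overhangs the front by 12 mm (flush with the shut door), over box y = -70 to +60 mm, underside 147 mm above the bench. The shut door has only 5 mm above it under the hood, so the door goes on or off only while it stands open, about 60 to 110 degrees from shut. Two black cable glands stand on the roof near its back, top at 161 mm.
- pin_lower (a point): Foot of the lower hinge pin, on top of its steel strap, 30 mm above the bench. The pin is upright, 8 mm thick, 16 mm tall, pointed over its top 5 mm. Axes as the box's.
- pin_upper (a point): Foot of the upper hinge pin, on top of its steel strap, 110 mm above the bench. The pin is upright, 8 mm thick, 16 mm tall, pointed over its top 5 mm. Its strap is 6 mm thick, so the door comes in sideways from the front: the lower knuckle goes under this strap and over the lower pin's tip, each knuckle's underside 18 to 55 mm above its own pin's foot.
- door_center (a point): Centre of the door's panel. The door is a loose grey steel panel 140 wide (y), 130 tall (z), 10 thick (x) mm, 0.2 to 0.4 kg; two knuckles on its hinge edge (+y), a black knob (18 mm across, 16 mm out) on its outer face (-x) near the free edge. x points from outer to inner face, y to the hinge edge, z up. It starts upright in a rack slot, hinge edge away from the robot.
- door_top (a point): Middle of the door's plain top edge, 130 mm above its lower edge: a good place to pinch it across its 10 mm thickness, as the door balances within 5 mm of here. Axes as the door's.
- door_push (a point): Point on the door's outer face, 105 mm from the hinge axis towards the free edge, 20 mm below the top edge. The hung door turns easily with slight friction and about 2 mm of play (its free edge sags up to 7 mm), stays where it is left unless flung, and shuts when pushed near here (much lower, the gripper body meets the hood). Axes as the door's.
- knuckle_lower (a point): Centre of the underside of the door's lower knuckle, 18 mm above the door's lower edge. The knuckle is an upright steel barrel 17 mm across and 16 mm tall with an 11.5 mm through bore, in the mid-plane of the panel, 11 mm beyond its hinge edge (81 mm from the panel's middle). Axes as the door's. Hung home, it coincides with pin_lower.
- knuckle_upper (a point): Centre of the underside of the door's upper knuckle, 98 mm above the door's lower edge. The knuckle is an upright steel barrel 17 mm across and 16 mm tall with an 11.5 mm through bore, in the mid-plane of the panel, 11 mm beyond its hinge edge (81 mm from the panel's middle). Axes as the door's. Hung home, it coincides with pin_upper.
- rack: Plywood panel rack fixed to the bench, 90 mm long (x, along the slots), 136 mm across (y). Two open-ended slots 13 mm wide and 25 mm deep lie at y = +45 and y = -45 mm; slot floor 10 mm, top 35 mm above the bench. Origin at the centre of its underside. The door stands in one slot (which one varies), the slotted panel in the other.
- panel_center (a point): Centre of the other panel in the rack, to be left alone: plain grey plate 130 mm wide (y), 115 mm tall (z), 10 mm thick (x), with four dark ventilation slits, no knuckles and no knob.
- tape_roll: Amber tape roll, 69 mm across, 12 mm high, lying flat; origin at the centre of its underside. Bystander.
- heatsink: Aluminium finned heatsink 30x45x23 mm; origin at the centre of its underside. Bystander.
- driver: Screwdriver 170 mm long with yellow handle, 21 mm thick, lying along its y axis; origin at the middle of its length, on the bench. Bystander.
- cell: AA cell, 14 mm thick, 50 mm long (along its y), lying; origin at its middle, on the bench. Bystander.
- marker: Marker pen with blue cap, 131 mm long (along its y), 15 mm thick, lying; origin at its middle, on the bench. Bystander.
- plier: Pliers with blue handles, 162 mm long (along their y), 52 mm wide, 11 mm thick, lying flat; origin at the middle, on the bench. Bystander.

How it is judged:
On the way:
1. the door is hung: both knuckles fully down on their pins while the door stands open (more than 25 degrees) (horizontal distance between knuckle_lower and pin_lower below 0.004 m and z of knuckle_lower in the frame of pin_lower between -0.003 and 0.004 m and horizontal distance between knuckle_upper and pin_upper below 0.004 m and z of knuckle_upper in the frame of pin_upper between -0.003 and 0.004 m and angle between the y axis of door_center and the y axis of enclosure, either way round above 0.45 rad), for 0.2 s.
At the end, for the whole second after the job is handed in: Both knuckles are down on their pins (undersides within 4 mm of the pin feet in height and sideways), the door is upright, shut against the box front to within 0.07 rad (about 10 mm at its free edge), at rest and released (horizontal distance between knuckle_lower and pin_lower below 0.004 m and z of knuckle_lower in the frame of pin_lower between -0.003 and 0.004 m and horizontal distance between knuckle_upper and pin_upper below 0.004 m and z of knuckle_upper in the frame of pin_upper between -0.003 and 0.004 m and angle between the y axis of door_center and the y axis of enclosure, either way round below 0.07 rad and y of door_center in the frame of enclosure below 0.02 m and x of door_center in the frame of enclosure above -0.066 m and angle between door_center's own z axis and vertical below 0.1 rad and angular speed of door below 0.1 rad/s); the robot touches nothing.
It fails at once if the slotted panel is taken or knocked (its centre more than 30 mm from where it stood) (distance of panel_center from where it was at the start of the episode above 0.03 m).
It fails at once if a bystander on the bench is pushed more than 40 mm (distance of any of tape_roll, heatsink, driver, cell, marker, plier from where it was at the start of the episode above 0.04 m).
It also fails if it takes over 51 s, if anything falls off the work surface, if the arm or the gripper's body presses on something with over 40 N, if the wrist force passes 120 N, or if a joint passes its speed limit or range.

## Working session

There is one attempt and no reset: what is moved stays moved. The work goes in short steps, Python scripts to look and compute and a tool call to move; the robot and the scene stay as the last step left them, time stands still between calls to the robot, and variables do not carry over. Pictures are saved under pics/ and viewed, at most 10 in all, crops included, and the job is handed in when it is done.

Besides the shell and the picture viewer there is one more tool, called by a JSON object that holds its "fn" and its "kwargs". step_arm: Moves the arm, as the interface text tells. Shifts and turns lie within -1 to 1; 1 stands for 25 mm of shift or 0.12 rad of turn. Its arguments: {"type":"object","properties":{"delta_pos":{"type":"array"},"turn":{"type":"array"},"grip":{"type":"number"},"newtons":{"type":"number"}},"required":["delta_pos","turn"]}

```bash
mkdir -p pics
cat > h.py <<'E'
from bench import *
import numpy as np, cv2
def snap(n,f):
    c=camera(n); cv2.imwrite(f'pics/{f}.png',c['image'][:,:,::-1]); np.savez(f'pics/{f}.npz',**c); return c
def cloud(c):
    z=c['z_map'].astype(float); v,u=np.mgrid[:480,:640]; K=c['mtx']
    p=np.stack([(u-K[0,2])/K[0,0]*z,-(v-K[1,2])/K[1,1]*z,-z,np.ones_like(z)],-1)
    return (p@np.linalg.inv(c['view']).T)[...,:3]
def ld(f): return dict(np.load(f'pics/{f}.npz'))
E
python3 - <<'E'
from h import *
a=snap('top','t1');b=snap('scene','s1')
print(read_state())
print(a['view'],b['view'],a['mtx'])
E
```

```text
{'time': 0.1, 'joint_positions': array([ 1.08942729,  0.3327919 , -0.06470507,  1.46087297,  0.02159598,
        1.34992683, -0.08849174]), 'joint_vel': array([-0.00120942, -0.00144226, -0.00061146, -0.00124625, -0.00062372,
       -0.00079479, -0.00012667]), 'joint_torque': array([ 2.04122545e-03, -6.24541283e+01,  2.49492220e-02, -3.90720999e+01,
       -6.13580877e-02,  3.65011103e-02,  9.07065919e-05]), 'ee_pos': array([ 0.27661644, -0.56004796,  0.22183653]), 'eef_rot': array([ 9.73802713e-01,  2.27393603e-01, -1.75149036e-04, -6.27900158e-04]), 'ft_force': array([-0.7854585 ,  0.73543412,  0.43576225]), 'torque': array([-0.01237853,  0.0545752 , -0.01246024]), 'grip_force': 0.0, 'width': 0.08699631700533834}
[[ 0.01549845 -0.99946713 -0.0287271  -0.08568215]
 [ 0.9961518   0.01295559  0.08668184 -0.52791406]
 [-0.08626347 -0.02995999  0.99582178 -0.99155022]
 [ 0.          0.          0.          1.        ]] [[-0.82684197 -0.56226346 -0.0138625   0.37027546]
 [ 0.28596349 -0.44149467  0.85047477 -0.27182481]
 [-0.4843111   0.69924406  0.52583314 -0.8994761 ]
 [ 0.          0.          0.          1.        ]] [[443.1635931    0.         322.30697444]
 [  0.         443.1635931  243.59960904]
 [  0.           0.           1.        ]]
```

View pics/t1.png

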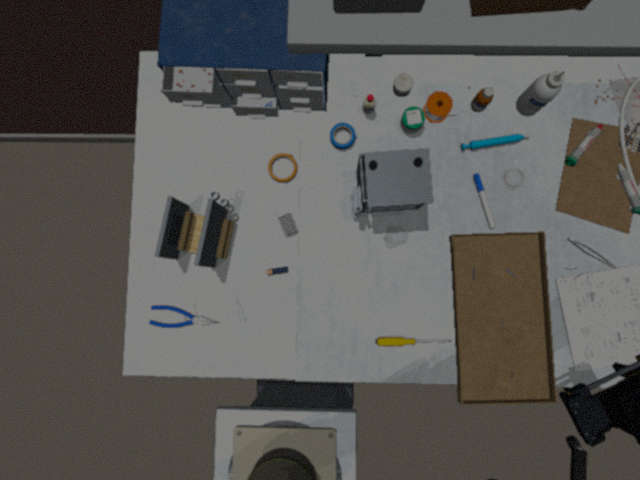

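View pics/s1.png

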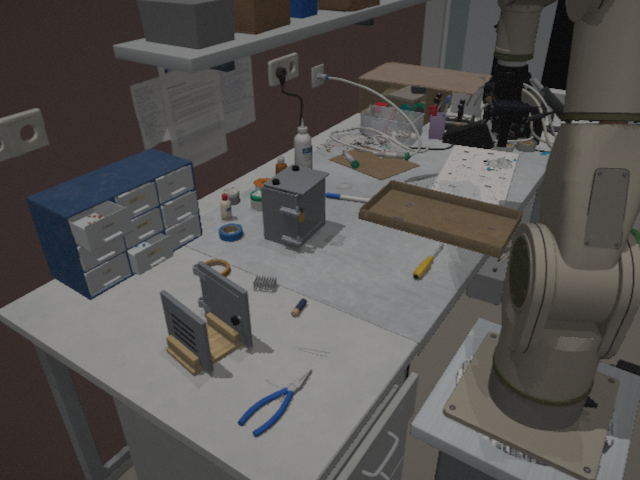

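The top view shows the rack at (200,235). The door is the right-hand plate (top edge about (212,232), knuckles towards (220,200)) and the slotted panel is at (175,228). The box is at (397,180) with its front facing the robot and its pins at its left (360,200). The scene view shows the knob on the outer face, which faces right (-y).

Run:
```python
from h import *
for n in ('t1','s1'):
    c=ld(n);P=cloud(c)
    def rep(name,m):
        q=P[m&(c['z_map']>0)]
        if len(q)<5: print(n,name,len(q));return
        r=cv2.minAreaRect(q[:,:2].astype(np.float32)*1000)
        print(n,name,len(q),'mean',q.mean(0).round(4),'rect mm',np.round(r[0],1),np.round(r[1],1),round(r[2],2), 'medz',np.median(q[:,2]).round(4)); print(cv2.boxPoints(r).round(1).tolist())
    X,Y,Z=P[...,0],P[...,1],P[...,2]
    reg=(X>.4)&(X<.75)&(Y>.1)&(Y<.4)
    top=reg&(Z>.128)&(Z<.155)
    k,lab=cv2.connectedComponents(top.astype(np.uint8))
    for i in range(1,k):
        if (lab==i).sum()>15: rep(f'plate{i}',lab==i)
    box=(X>.55)&(X<.85)&(Y>-.4)&(Y<-.05)
    rep('roof',box&(Z>.146)&(Z<.1535))
    rep('strap',box&(Z>.095)&(Z<.135)&(Y>-.17))
c=ld('t1');i=c['image'][:,:,::-1]
s=ld('s1')['image'][:,:,::-1]
A=cv2.resize(i[140:240,335:445],(440,400),interpolation=2);B=cv2.resize(s[160:250,255:335],(355,400),interpolation=2)
cv2.imwrite('pics/crop1.png',np.hstack([A,B]))
```

```text
t1 plate3 449 mean [0.5398 0.16   0.139 ] rect mm [541.  160.8] [ 11.1 140.4] 79.73 medz 0.1403
[[470.8999938964844, 167.89999389648438], [609.0999755859375, 142.89999389648438], [611.0999755859375, 153.8000030517578], [472.8999938964844, 178.8000030517578]]
t1 roof 2736 mean [ 0.6537 -0.2291  0.1516] rect mm [ 733.8 -194.7] [323.5 162.3] 23.58 medz 0.1519
[[553.0999755859375, -185.10000610351562], [618.0, -333.79998779296875], [914.5, -204.39999389648438], [849.5999755859375, -55.70000076293945]]
t1 strap 378 mean [ 0.6915 -0.1284  0.1143] rect mm [ 726.8 -126.5] [277.1  57.4] 21.07 medz 0.1122
[[587.2000122070312, -149.5], [607.7999877929688, -203.0], [866.4000244140625, -103.4000015258789], [845.7999877929688, -49.900001525878906]]
s1 plate1 463 mean [0.5337 0.164  0.1369] rect mm [539.9 161.1] [ 11.9 142.2] 79.55 medz 0.1387
[[468.8999938964844, 168.1999969482422], [608.7000122070312, 142.39999389648438], [610.9000244140625, 154.10000610351562], [471.0, 179.89999389648438]]
s1 roof 1095 mean [ 0.651  -0.2214  0.1511] rect mm [ 731.7 -193.3] [324.9 163.2] 23.94 medz 0.1513
[[550.0999755859375, -184.6999969482422], [616.4000244140625, -333.8999938964844], [913.4000244140625, -202.0], [847.0999755859375, -52.79999923706055]]
s1 strap 711 mean [ 0.6846 -0.1389  0.1158] rect mm [ 724.6 -122.1] [279.7  50.6] 21.2 medz 0.1152
[[585.0999755859375, -149.10000610351562], [603.4000244140625, -196.1999969482422], [864.2000122070312, -95.0999984741211], [845.9000244140625, -47.900001525878906]]
```

View pics/crop1.png

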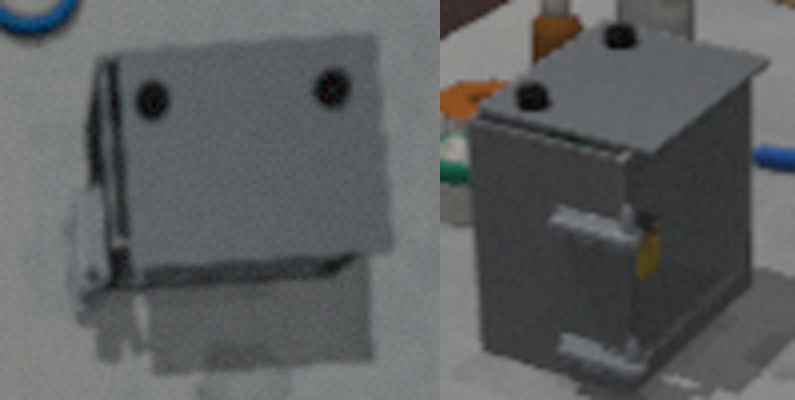

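```bash
cat >> h.py <<'E'
def boxfit(c):
    # fit roof 112x130 rectangle (box x -62..50, y -70..60) top z .151
    P=cloud(c);X,Y,Z=P[...,0],P[...,1],P[...,2]
    m=(X>.5)&(X<.87)&(Y>-.42)&(Y<0)&(Z>.144)&(Z<.157)&(c['z_map']>0)
    k,lab,st,_=cv2.connectedComponentsWithStats(m.astype(np.uint8),connectivity=4)
    i=1+np.argmax(st[1:,4]); q=P[lab==i]
    return cv2.minAreaRect(q[:,:2].astype(np.float32)*1000),q
E
python3 - <<'E'
from h import *
for n in ('t1','s1'):
    r,q=boxfit(ld(n)); print(n,r,len(q)); print(cv2.boxPoints(r).round(1).tolist())
w=camera('wrist'); V=np.linalg.inv(w['view']); print('wrist cam pos',V[:3,3].round(3),'look',-V[:3,2].round(3),'up',V[:3,1].round(3),w['mtx'][0,0],read_state()['ee_pos'])
E
```

```text
t1 ((653.5947875976562, -227.69448852539062), (112.73052215576172, 140.45494079589844), 4.180447101593018) 3543
[[592.2999877929688, -161.8000030517578], [602.5, -301.79998779296875], [714.9000244140625, -293.6000061035156], [704.7000122070312, -153.5]]
s1 ((652.4502563476562, -228.33395385742188), (116.15189361572266, 146.5122528076172), 4.999440670013428) 1159
[[588.2000122070312, -160.39999389648438], [601.0, -306.3999938964844], [716.7000122070312, -296.29998779296875], [703.9000244140625, -150.3000030517578]]
wrist cam pos [ 0.336 -0.53   0.384] look [-0.219 -0.107 -0.97 ] up [ 0.869  0.431 -0.244] 399.45632550811604 [ 0.27667374 -0.56009478  0.22191637]
```

{"fn": "step_arm", "kwargs": {"delta_pos": [[0.5,0.8,0.2],[0.5,0.8,0.2],[0.5,0.8,0.2],[0.5,0.8,0.2],[0.5,0.8,0.2],[0.5,0.8,0.2],[0.5,0.8,0.2],[0.5,0.8,0.2],[0.5,0.8,0.2],[0.5,0.8,0.2]], "turn": [-0.27,-0.27,-0.27,-0.27,-0.27,-0.27,-0.27,-0.27,-0.27,-0.27]}}

```text
time: 1.15
ee_pos: [0.4021, -0.3594, 0.2726]
eef_rot: [0.998, 0.067, -0.0, -0.0]
ft_force: [0.4, -1.0, -0.9]
width: 0.0869
grip_force: 0.0
```

{"fn": "step_arm", "kwargs": {"delta_pos": [[0.5,0.8,0],[0.5,0.8,0],[0.5,0.8,0],[0.5,0.8,0],[0.5,0.8,0],[0.5,0.8,0],[0.5,0.8,0],[0.5,0.8,0],[0.5,0.8,0],[0.5,0.8,0],[0,0,0],[0,0,0]], "turn": [-0.27,-0.27,-0.27,-0.27,-0.27,-0.27,-0.27,-0.27,-0.27,-0.27,0,0]}}

```text
time: 2.35
ee_pos: [0.5267, -0.1602, 0.2723]
eef_rot: [0.996, -0.094, -0.0, 0.0]
ft_force: [-0.6, -0.3, 0.1]
width: 0.0868
grip_force: 0.0
```

Run:
```python
from h import *
c=snap('wrist','w1'); s=read_state(); print(s['ee_pos'],s['eef_rot'],s['time'])
r,q=boxfit(c); print(r,len(q)); print(cv2.boxPoints(r).round(1).tolist())
```

```text
[ 0.5264326  -0.16101468  0.2723254 ] [ 9.95525961e-01 -9.44876617e-02 -3.19883089e-04  2.01280087e-04] 2.4
((640.8248901367188, -227.272705078125), (88.38268280029297, 140.51620483398438), 4.337701797485352) 22439
[[591.4000244140625, -160.60000610351562], [602.0999755859375, -300.70001220703125], [690.2000122070312, -294.0], [679.5999755859375, -153.89999389648438]]
```

View pics/w1.png

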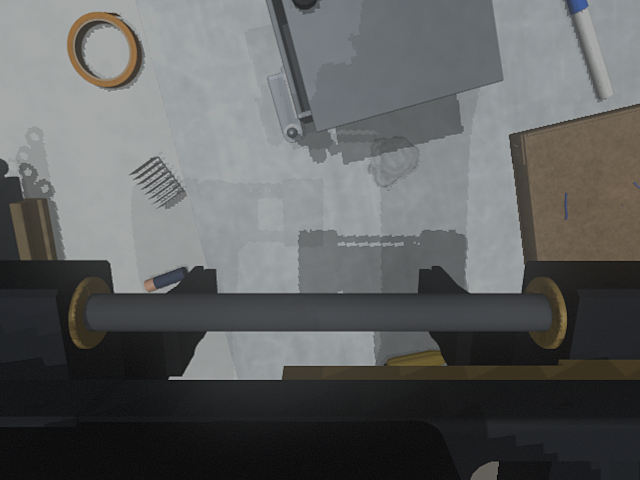

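The wrist view shows the upper pin's tip at about (292,131), with its strap running up-left to (270,75). The front edge of the hood runs from (312,131) to (502,80).

Run:
```python
from h import *
c=ld('w1');P=cloud(c);V=np.linalg.inv(c['view']);K=c['mtx']
for u,v,z in ((292,131,.126),(292,131,.121)):
    d=V[:3,:3]@np.array([(u-K[0,2])/K[0,0],-(v-K[1,2])/K[1,1],-1]);o=V[:3,3]
    print((o+d*(z-o[2])/d[2]).round(4))
q=P[118:145,280:305].reshape(-1,3); q=q[(q[:,2]>.114)&(q[:,2]<.135)]
print(len(q),q.mean(0),q[:,:2].min(0),q[:,:2].max(0),q[:,2].max()); h=q[q[:,2]>.121];print(len(h),h.mean(0))
i=c['image'][:,:,::-1]
cv2.imwrite('pics/crop2.png',cv2.resize(i[100:160,260:340],(640,480),interpolation=2))
a=np.radians(4.3);R=np.array([[np.cos(a),-np.sin(a)],[np.sin(a),np.cos(a)]])
print('pin via wrist roof corner', np.array([.5914,-.1606])+R@[.005,.008],'top',np.array([.6536,-.2277])+R@[-.051,.078])
for n in ('t1',):
    P=cloud(ld(n));X,Y,Z=P[...,0],P[...,1],P[...,2]
    m=(X>.4)&(X<.66)&(Y>.12)&(Y<.2)&(Z>.095)&(Z<.128); print(P[m].min(0),P[m].max(0))
```

```text
[ 0.5966 -0.1532  0.126 ]
[ 0.5967 -0.1529  0.121 ]
94 [ 0.59613274 -0.15331435  0.12334485] [ 0.5920446  -0.16361316] [ 0.60358383 -0.14874373] 0.13391556010100714
83 [ 0.59601471 -0.15308173  0.12398595]
pin via wrist roof corner [ 0.5957861  -0.15224763] top [ 0.59689522 -0.15374347]
[0.47135828 0.13797391 0.09516858] [0.62769998 0.17053988 0.12789166]
```

View pics/crop2.png

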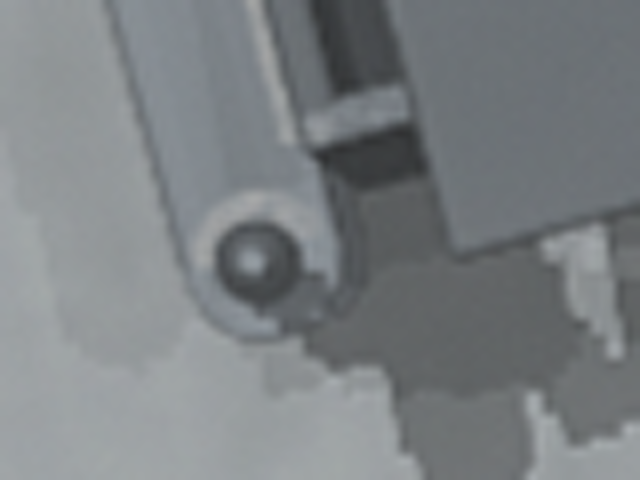

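{"fn": "step_arm", "kwargs": {"delta_pos": [[0,1,0],[0,1,0],[0,1,0],[0,1,0],[0,1,0],[0,1,0],[0,1,0],[0,1,0],[0,1,0],[0,1,0],[0,1,0],[0,1,0]], "turn": [0,0,0,0,0,0,0,0,0,0,0,0]}}

```text
time: 3.6
ee_pos: [0.5269, 0.1391, 0.2726]
eef_rot: [0.995, -0.095, 0.0, 0.0]
ft_force: [-0.0, 0.1, -0.8]
width: 0.0869
grip_force: 0.0
```

{"fn": "step_arm", "kwargs": {"delta_pos": [[0,0.9,0],[0,0,0],[0,0,0],[0,0,0]], "turn": [0,0,0,0]}}

```text
time: 4.0
ee_pos: [0.5272, 0.1602, 0.2725]
eef_rot: [0.995, -0.096, 0.0, 0.0]
ft_force: [0.1, -0.3, -0.3]
width: 0.0871
grip_force: 0.0
```

Run:
```python
from h import *
c=snap('wrist','w2'); s=read_state(); print(s['ee_pos'],s['eef_rot'],s['time'])
P=cloud(c);X,Y,Z=P[...,0],P[...,1],P[...,2]
m=(X>.4)&(X<.68)&(Y>.1)&(Y<.22)&(c['z_map']>0)
t=m&(Z>.132)&(Z<.15)
k,lab,st,_=cv2.connectedComponentsWithStats(t.astype(np.uint8)); i=1+np.argmax(st[1:,4]);q=P[lab==i]
r=cv2.minAreaRect(q[:,:2].astype(np.float32)*1000);print(r,len(q),np.median(q[:,2])); print(cv2.boxPoints(r).round(1).tolist())
k=P[m&(Z>.112)&(Z<.13)&(X>.6)];print(len(k),k.mean(0),k.min(0),k.max(0))
```

```text
[0.52718698 0.16035033 0.27252407] [ 9.95416666e-01 -9.56322088e-02  5.65831548e-05  3.72049066e-04] 4.05
((540.4127807617188, 162.83056640625), (10.012925148010254, 137.50440979003906), 79.84857177734375) 2415 0.14012633600754493
[[471.8999938964844, 170.0], [607.2000122070312, 145.8000030517578], [609.0, 155.60000610351562], [473.6000061035156, 179.89999389648438]]
325 [0.61758525 0.14954167 0.12350748] [0.60065896 0.14039114 0.11244236] [0.62727561 0.15821853 0.12612195]
```

View pics/w2.png

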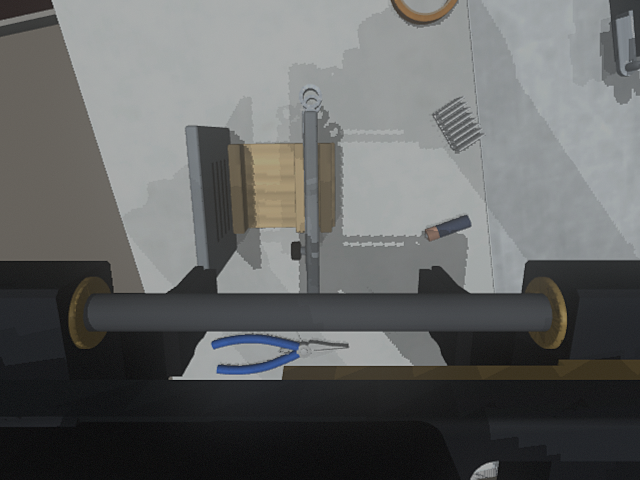

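The door stands upright with its top edge running from (311,112) to (312,290), its knuckle at (311,98) and its knob at (296,250). The panel is on the left at (205,190).

{"fn": "step_arm", "kwargs": {"delta_pos": [[0.5,0.1,0],[0,0,-0.8],[0,0,-0.8],[0,0,-0.8],[0,0,-0.8],[0,0,-0.8],[0,0,-0.8],[0,0,-0.8],[0,0,-0.6],[0,0,-0.3],[0,0,0],[0,0,0]], "turn": [0.12,0,0,0,0,0,0,0,0,0,0,0]}}

```text
time: 5.25
ee_pos: [0.5398, 0.1646, 0.1108]
eef_rot: [0.996, -0.087, 0.0, -0.0]
ft_force: [-0.6, -0.4, 0.3]
width: 0.087
grip_force: 0.0
```

{"fn": "step_arm", "kwargs": {"delta_pos": [[0,0,0],[0,0,0],[0,0,0],[0,0,0],[0,0,0],[0,0,0],[0,0,0],[0,0,0]], "turn": [0,0,0,0,0,0,0,0], "grip": 1, "newtons": 30}}

```text
time: 6.05
ee_pos: [0.5393, 0.1646, 0.1101]
eef_rot: [0.996, -0.087, -0.0, 0.0]
ft_force: [0.9, 0.2, -0.1]
width: 0.0309
grip_force: 0.0
```

{"fn": "step_arm", "kwargs": {"delta_pos": [[0,0,0],[0,0,0],[0,0,0],[0,0,0],[0,0,0],[0,0,0]], "turn": [0,0,0,0,0,0], "newtons": 35}}

```text
time: 6.65
ee_pos: [0.5392, 0.1644, 0.11]
eef_rot: [0.996, -0.087, -0.0, 0.0]
ft_force: [-1.0, -1.5, 0.4]
width: 0.0097
grip_force: 34.9
```

{"fn": "step_arm", "kwargs": {"delta_pos": [[0,0,0.2],[0,0,0.4],[0,0,0.6],[0,0,0.6],[0,0,0.4],[0,0,0.2],[0,0,0],[0,0,0]], "turn": [0,0,0,0,0,0,0,0]}}

```text
time: 7.45
ee_pos: [0.5391, 0.1645, 0.1697]
eef_rot: [0.996, -0.087, -0.0, 0.0]
ft_force: [0.1, -0.2, -3.4]
width: 0.0096
grip_force: 34.9
```

{"fn": "step_arm", "kwargs": {"delta_pos": [[-0.1,-0.4,0],[-0.2,-0.8,0],[-0.2,-0.8,0],[-0.2,-0.8,0],[-0.2,-0.8,0],[-0.2,-0.8,0],[-0.2,-0.8,0],[-0.2,-0.8,0],[-0.2,-0.8,0],[-0.2,-0.8,0],[-0.2,-0.8,0],[-0.2,-0.8,0]], "turn": [0,0.15,0.15,0.15,0.15,0.15,0.15,0.15,0.15,0.15,0.1,0]}}

```text
time: 8.65
ee_pos: [0.4808, -0.0668, 0.1696]
eef_rot: [1.0, -0.0, -0.0, 0.0]
ft_force: [0.4, -0.0, -4.2]
width: 0.0099
grip_force: 34.9
```

{"fn": "step_arm", "kwargs": {"delta_pos": [[-0.2,-0.8,0],[-0.1,-0.8,0],[0,-0.8,0],[0,-0.8,0],[0,-0.3,0],[0,0,-0.3],[0,0,-0.4],[0,0,-0.2],[0,0,0],[0,0,0],[0,0,0]], "turn": [0,0,0,0,0,0,0,0,0,0,0]}}

```text
time: 9.75
ee_pos: [0.4746, -0.1526, 0.1478]
eef_rot: [1.0, -0.0, 0.0, 0.0]
ft_force: [-0.9, 0.2, -3.5]
width: 0.0097
grip_force: 34.9
```

Run:
```python
from h import *
c=snap('wrist','w3'); s=read_state(); print(s['ee_pos'],s['eef_rot'],s['time'],s['ft_force'])
i=c['image'][:,:,::-1]
P=cloud(c);X,Y,Z=P[...,0],P[...,1],P[...,2]
m=(X>.45)&(X<.62)&(Y>-.21)&(Y<-.1)&(c['z_map']>0)
q=P[m&(Z>.165)&(Z<.185)]; r=cv2.minAreaRect(q[:,:2].astype(np.float32)*1000);print(r,len(q),np.median(q[:,2])); print(cv2.boxPoints(r).round(1).tolist())
k=P[m&(Z>.145)&(Z<.17)&(X>.53)];print(len(k),k.mean(0),k.min(0),k.max(0))
k=P[m&(Z>.117)&(Z<.13)&(X>.588)&(Y>-.165)];print('pin',len(k),k.mean(0),k.min(0),k.max(0))
cv2.imwrite('pics/w3c.png',cv2.resize(i[40:340,160:560],(800,600),interpolation=2))
```

```text
[ 0.47458842 -0.1527239   0.14789974] [ 9.99999921e-01 -2.28409715e-04  2.97919722e-04  1.29449948e-04] 9.8 [-0.39898844  0.13025053 -3.28337869]
((500.01214599609375, -149.20045471191406), (89.3333969116211, 28.014047622680664), 9.394370079040527) 6499 0.17789871960084325
[[453.70001220703125, -142.6999969482422], [458.20001220703125, -170.3000030517578], [546.4000244140625, -155.6999969482422], [541.7999877929688, -128.10000610351562]]
1567 [ 0.55486395 -0.15104615  0.16082457] [ 0.53006008 -0.1598265   0.14522994] [ 0.56473882 -0.14319918  0.16449922]
pin 196 [ 0.59354934 -0.15216408  0.12191901] [ 0.59176732 -0.15606615  0.11719959] [ 0.59615244 -0.14829102  0.12579953]
```

View pics/w3c.png

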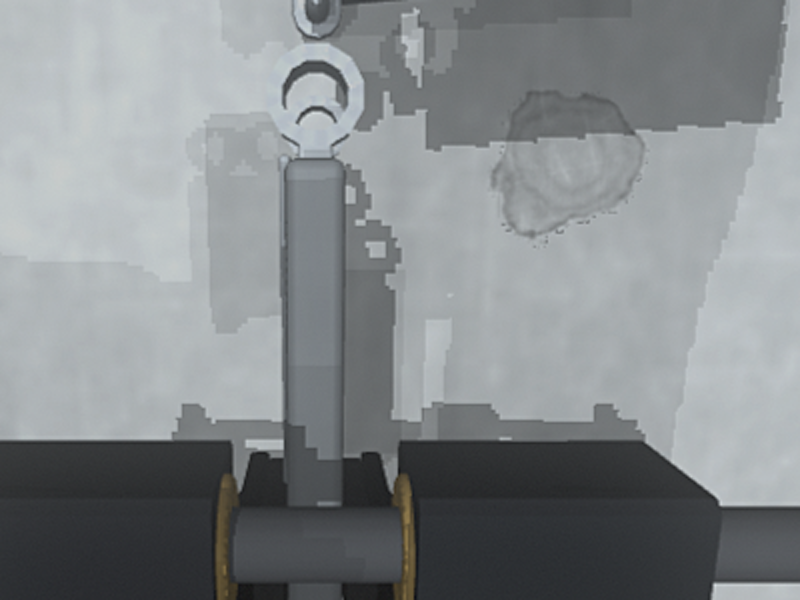

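The knuckle ring is centred at crop (317,95) and the pin tip is straight ahead at crop (318,8). The lateral error is under 1 mm and there are about 40 mm to go.

{"fn": "step_arm", "kwargs": {"delta_pos": [[0.2,-0.02,0],[0.4,0,0],[0.4,0,0],[0.4,0,0],[0.2,0,0],[0,0,0],[0,0,0]], "turn": [0,0,0,0,0,0,0]}}

```text
time: 10.5
ee_pos: [0.5142, -0.1533, 0.1473]
eef_rot: [1.0, -0.0, -0.0, -0.0]
ft_force: [-0.2, -0.1, -3.3]
width: 0.0098
grip_force: 34.9
```

Run:
```python
from h import *
c=snap('wrist','w4'); s=read_state(); print(s['ee_pos'],s['time'],s['ft_force'])
i=c['image'][:,:,::-1]
V=np.linalg.inv(c['view']);print(V[:3,3])
P=cloud(c);X,Y,Z=P[...,0],P[...,1],P[...,2]
k=P[(X>.58)&(X<.62)&(abs(Y+.153)<.02)&(Z>.158)&(Z<.168)];print(len(k),k.mean(0),k.min(0),k.max(0))
for p in ((.5963,-.1533,.126),(s['ee_pos'][0]+.0816,s['ee_pos'][1]+.0012,.164)):
    x=c['view']@np.r_[p,1]; print(c['mtx']@np.array([x[0],-x[1],-x[2]])/-x[2])
cv2.imwrite('pics/w4c.png',cv2.resize(i[20:140,240:400],(800,600),interpolation=2))
```

```text
[ 0.51400647 -0.15339343  0.14740733] 10.55 [ 0.36819589 -0.24588654 -2.76440345]
[ 0.58051402 -0.15207257  0.30969858]
1288 [ 0.5949424  -0.15202789  0.16139003] [ 0.58005438 -0.1605612   0.15808419] [ 0.60439133 -0.14396217  0.16354042]
[319.81390913  95.38991787   1.        ]
[317.35455087  87.51978392   1.        ]
```

View pics/w4c.png

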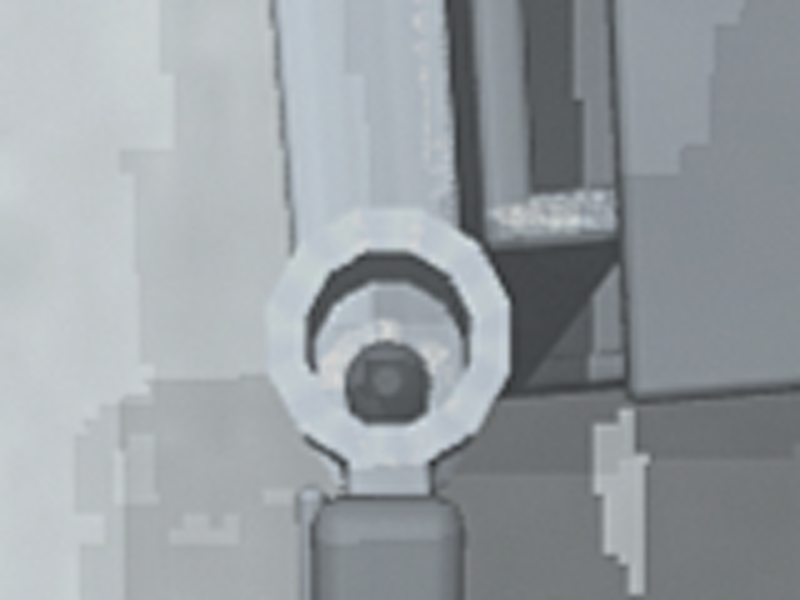

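Looking down the bore, the pin tip is at crop (387,382) and the ring centre at (389,328). After correcting for parallax they line up to within about 0.5 mm, so I lower the door.

{"fn": "step_arm", "kwargs": {"delta_pos": [[-0.02,0.01,-0.1],[0,0,-0.2],[0,0,-0.2],[0,0,-0.2],[0,0,-0.15],[0,0,-0.1],[0,0,-0.1],[0,0,-0.1],[0,0,0]], "turn": [0,0,0,0,0,0,0,0,0]}}

```text
time: 11.45
ee_pos: [0.5137, -0.1531, 0.1185]
eef_rot: [1.0, -0.0, -0.0, -0.0]
ft_force: [0.4, 0.3, -3.8]
width: 0.0099
grip_force: 34.9
```

{"fn": "step_arm", "kwargs": {"delta_pos": [[0,0,-0.1],[0,0,-0.1],[0,0,-0.04],[0,0,0],[0,0,0]], "turn": [0,0,0,0,0]}}

```text
time: 11.95
ee_pos: [0.5139, -0.1531, 0.1129]
eef_rot: [1.0, -0.0, 0.0, 0.0]
ft_force: [0.5, -0.2, -3.5]
width: 0.0095
grip_force: 34.9
```

{"fn": "step_arm", "kwargs": {"delta_pos": [[0,0,-0.04],[0,0,-0.04],[0,0,0],[0,0,0]], "turn": [0,0,0,0]}}

```text
time: 12.35
ee_pos: [0.514, -0.1533, 0.1112]
eef_rot: [1.0, -0.0, 0.0, 0.0]
ft_force: [-2.7, 0.6, 3.3]
width: 0.0098
grip_force: 35.0
```

{"fn": "step_arm", "kwargs": {"delta_pos": [[0,0,0],[0,0,0],[0,0,0],[0,0,0],[0,0,0],[0,0,0]], "turn": [0,0,0,0,0,0], "grip": 0.6}}

```text
time: 12.95
ee_pos: [0.5139, -0.1531, 0.1108]
eef_rot: [1.0, -0.0, 0.0, 0.0]
ft_force: [-0.1, -0.2, -0.1]
width: 0.0343
grip_force: 0.0
```

{"fn": "step_arm", "kwargs": {"delta_pos": [[0,0,0.3],[0,0,0.8],[0,0,0.8],[0,0,0.5],[0,0,0.1],[0,0,0]], "turn": [0,0,0,0,0,0]}}

```text
time: 13.55
ee_pos: [0.5139, -0.1532, 0.1734]
eef_rot: [1.0, -0.0, 0.0, 0.0]
ft_force: [-0.4, 0.4, -0.7]
width: 0.0348
grip_force: 0.0
```

Run:
```python
from h import *
c=snap('wrist','w5'); s=read_state(); print(s['ee_pos'],s['time'],s['width'],s['joint_positions'].round(3))
P=cloud(c);X,Y,Z=P[...,0],P[...,1],P[...,2];m=c['z_map']>0
k=P[m&(X>.575)&(X<.62)&(Y>-.17)&(Y<-.14)&(Z>.117)&(Z<.14)];print('kn',len(k),k.mean(0),k.min(0),k.max(0),np.percentile(k[:,2],[50,90]))
q=P[m&(X>.45)&(X<.592)&(Y>-.2)&(Y<-.1)&(Z>.136)&(Z<.15)]
r=cv2.minAreaRect(q[:,:2].astype(np.float32)*1000);print(r,len(q),np.median(q[:,2])); print(cv2.boxPoints(r).round(1).tolist())
```

```text
[ 0.51352416 -0.15309856  0.17275943] 13.6 0.03504277363444698 [ 0.55   0.197 -0.387  1.747  0.079  1.213 -1.429]
kn 1100 [ 0.59506649 -0.15392153  0.12640495] [ 0.57513633 -0.16997074  0.1171137 ] [ 0.61997102 -0.14391467  0.13999041] [0.12619651 0.13097866]
((517.837646484375, -152.3792266845703), (9.958090782165527, 128.2333221435547), 89.9267807006836) 3624 0.1396549220175494
[[453.70001220703125, -157.3000030517578], [581.9000244140625, -157.39999389648438], [582.0, -147.5], [453.70001220703125, -147.3000030517578]]
```

View pics/w5.png

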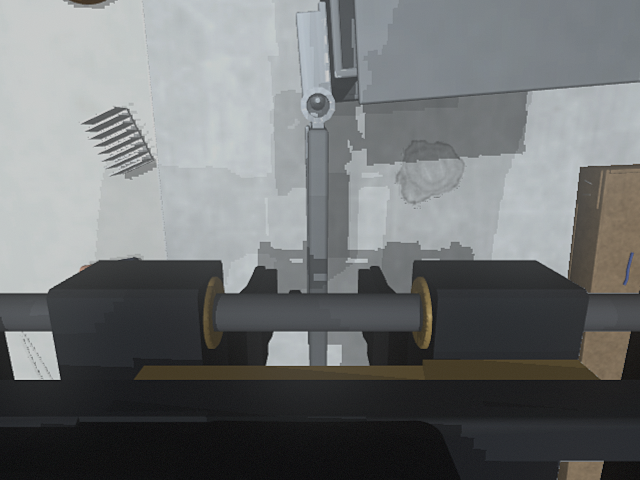

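The knuckle ring at (318,104) sits flush around the pin tip, with knuckle top and pin tip both at 0.126 m. The door is hung and stands open about 94°. Next I move to its outer (+y) side, close the fingers and work out the push arc.

{"fn": "step_arm", "kwargs": {"delta_pos": [[-0.2,0.4,0],[-0.4,0.8,0],[-0.3,0.7,0],[0,0,0],[0,0,-0.4],[0,0,-0.8],[0,0,-0.8],[0,0,-0.25],[0,0,0],[0,0,0]], "turn": [0,0,0,0,0,0,0,0,0,0], "grip": 1, "newtons": 20}}

```text
time: 14.6
ee_pos: [0.4917, -0.1058, 0.1175]
eef_rot: [1.0, -0.001, 0.0, 0.0]
ft_force: [0.4, -1.2, -0.8]
width: 0.0005
grip_force: 0.0
```

Run:
```python
from h import *
s=read_state();print(s['ee_pos'],s['width'],s['ft_force'])
H=np.array([.596,-.153]); p=s['ee_pos'][:2]
f=lambda a:H-.105*np.array([np.cos(a),np.sin(a)])+.02*np.array([-np.sin(a),np.cos(a)])
prev=p;a0=0
print('to contact',(f(0)-p)/.025)
prev=f(0)
for a in np.arange(.12,1.65,.12): q=f(a);print(round(a,2),((q-prev)/.025).round(2),q.round(4));prev=q
print(f(np.radians(94.3)))
```

```text
[ 0.49169313 -0.10584629  0.11752079] 0.0004566043701550217 [ 0.38627837 -1.15197551 -0.79453626]
to contact [-0.02772539 -1.08614858]
0.12 [-0.07 -0.51] [ 0.4894 -0.1457]
0.24 [-0.   -0.51] [ 0.4893 -0.1585]
0.36 [ 0.06 -0.51] [ 0.4907 -0.1713]
0.48 [ 0.12 -0.5 ] [ 0.4936 -0.1837]
0.6 [ 0.18 -0.48] [ 0.498  -0.1958]
0.72 [ 0.23 -0.46] [ 0.5039 -0.2072]
0.84 [ 0.29 -0.43] [ 0.511  -0.2178]
0.96 [ 0.33 -0.39] [ 0.5194 -0.2275]
1.08 [ 0.38 -0.35] [ 0.5289 -0.2362]
1.2 [ 0.42 -0.3 ] [ 0.5393 -0.2436]
1.32 [ 0.45 -0.25] [ 0.5506 -0.2498]
1.44 [ 0.48 -0.19] [ 0.5625 -0.2545]
1.56 [ 0.5  -0.13] [ 0.5749 -0.2578]
[ 0.58392906 -0.25920401]
```

Each 0.12 rad is split over two rows (0.6 rad/s).

{"fn": "step_arm", "kwargs": {"delta_pos": [[0,-0.4,0],[0,-0.4,0],[-0.03,-0.28,0],[-0.03,-0.26,0],[-0.04,-0.26,0],[0,-0.26,0],[0,-0.26,0],[0.03,-0.26,0],[0.03,-0.26,0],[0.06,-0.25,0],[0.06,-0.25,0]], "turn": [0,0,0,0.5,0.5,0.5,0.5,0.5,0.5,0.5,0.5]}}

```text
time: 15.7
ee_pos: [0.4933, -0.1852, 0.1173]
eef_rot: [0.971, 0.238, 0.0, 0.0]
ft_force: [-0.2, -0.2, 0.6]
width: 0.0007
grip_force: 0.1
```

{"fn": "step_arm", "kwargs": {"delta_pos": [[0.09,-0.24,0],[0.09,-0.24,0],[0.12,-0.23,0],[0.12,-0.23,0],[0.14,-0.21,0],[0.14,-0.21,0],[0.17,-0.2,0],[0.17,-0.2,0],[0.19,-0.17,0],[0.19,-0.17,0]], "turn": [0.5,0.5,0.5,0.5,0.5,0.5,0.5,0.5,0.5,0.5]}}

```text
time: 16.7
ee_pos: [0.5287, -0.2378, 0.1172]
eef_rot: [0.858, 0.514, -0.0, 0.0]
ft_force: [0.3, 0.1, -0.2]
width: 0.0002
grip_force: 0.1
```

{"fn": "step_arm", "kwargs": {"delta_pos": [[0.21,-0.15,0],[0.21,-0.15,0],[0.22,-0.12,0],[0.22,-0.12,0],[0.24,-0.09,0],[0.24,-0.09,0],[0.2,-0.05,0],[0,0,0]], "turn": [0.5,0.5,0.5,0.5,0.5,0.5,0.4,0]}}

```text
time: 17.5
ee_pos: [0.5674, -0.2568, 0.117]
eef_rot: [0.736, 0.677, 0.0, 0.0]
ft_force: [0.5, 0.3, -0.4]
width: 0.0006
grip_force: 0.0
```

Run:
```python
from h import *
s=read_state();print(s['ee_pos'],s['ft_force'],s['time'])
c=snap('wrist','w6');b=snap('scene','s6')
cv2.imwrite('pics/v6.png',np.vstack([cv2.resize(c['image'][:,:,::-1],(400,300)),cv2.resize(b['image'][150:260,240:387][:,:,::-1],(400,300))]))
```

```text
[ 0.56741121 -0.25682843  0.11698599] [ 0.53020738  0.28910777 -0.42006073] 17.5
```

View pics/v6.png

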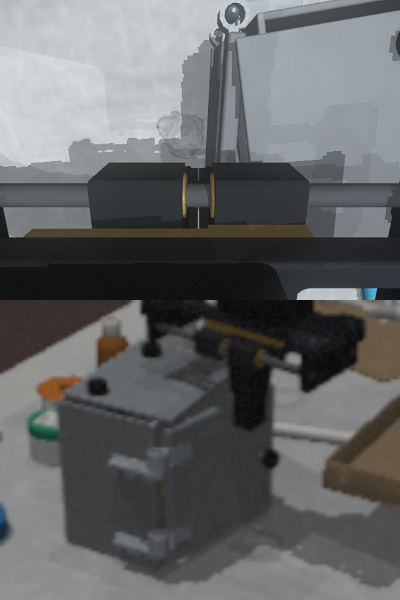

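The door is still on both pins, nearly shut, with the fingers behind it on the outer face. I've used all ten pictures, so from here I go by numbers.

{"fn": "step_arm", "kwargs": {"delta_pos": [[0.15,-0.03,0],[0.15,-0.03,0],[0.12,-0.02,0],[0.1,0,0],[0.06,0,0],[0,0,0]], "turn": [0.35,0.35,0.3,0.3,0,0]}}

```text
time: 18.2
ee_pos: [0.5817, -0.258, 0.1171]
eef_rot: [0.682, 0.732, 0.0, 0.0]
ft_force: [0.0, 0.0, -0.8]
width: 0.0003
grip_force: 0.1
```

```bash
cat >> h.py <<'E'
def face(c):
    P=cloud(c); a=np.radians(4.3);O=np.array([.6592,-.2272]);R=np.array([[np.cos(a),-np.sin(a)],[np.sin(a),np.cos(a)]])
    B=(P[...,:2]-O)@R; z=P[...,2]; return B,z
E
python3 - <<'E'
from h import *
s=read_state();print(s['ee_pos'],s['eef_rot'],s['ft_force'],s['time'])
for n in ('top','scene','wrist'):
    c=camera(n);B,z=face(c); m=(c['z_map']>0)&(z>.1355)&(z<.1455)&(B[...,0]>-.1)&(B[...,0]<-.045)&(abs(B[...,1])<.085)
    q=B[m]; print(n,len(q)); 
    for y in (-.07,-.04,0,.04,.065):
        k=q[abs(q[:,1]-y)<.012]; print(y,len(k),k.min(0).round(4) if len(k) else '',k.max(0).round(4) if len(k) else '')
E
```

```text
[ 0.58171905 -0.25798813  0.1171049 ] [6.81716184e-01 7.31616732e-01 1.46791344e-05 4.48258258e-05] [ 0.03567284  0.04267114 -0.76884159] 18.2
top 95
-0.07 0  
-0.04 0  
0 13 [-0.0664 -0.0017] [-0.0616  0.0107]
0.04 28 [-0.0642  0.0284] [-0.0602  0.0506]
0.065 28 [-0.0626  0.0546] [-0.0454  0.0699]
scene 174
-0.07 2 [-0.0784 -0.0714] [-0.0756 -0.0662]
-0.04 4 [-0.0914 -0.0361] [-0.0537 -0.0314]
0 27 [-0.0718 -0.012 ] [-0.0518  0.0107]
0.04 28 [-0.067   0.0282] [-0.048   0.0515]
0.065 46 [-0.0645  0.0533] [-0.0453  0.0697]
wrist 3194
-0.07 0  
-0.04 0  
0 729 [-0.0848 -0.0119] [-0.0607  0.0119]
0.04 797 [-0.0652  0.028 ] [-0.0609  0.052 ]
0.065 676 [-0.0634  0.0531] [-0.0452  0.0717]
```

{"fn": "step_arm", "kwargs": {"delta_pos": [[0.08,0,0],[0.08,0,0],[0.08,0,0],[0,0,0],[0,0,0]], "turn": [0,0,0,0,0]}}

```text
time: 18.85
ee_pos: [0.587, -0.2579, 0.117]
eef_rot: [0.681, 0.732, -0.001, -0.001]
ft_force: [-7.1, 0.6, 2.1]
width: 0.0006
grip_force: 3.3
```

{"fn": "step_arm", "kwargs": {"delta_pos": [[-0.1,0,0],[-0.3,0,0],[-0.6,0,0],[-1,0,0],[-1,0,0],[0,0,1],[0,0,1],[-1,0,1],[-1,0,0],[-1,0,0],[0,0,0],[0,0,0]], "turn": [0,0,0,0,0,0,0,0,0,0,0,0]}}

```text
time: 20.05
ee_pos: [0.4376, -0.2581, 0.1924]
eef_rot: [0.681, 0.732, -0.0, 0.001]
ft_force: [0.0, 0.3, -0.3]
width: 0.0006
grip_force: 0.0
```

Run:
```python
from h import *
s=read_state();print(s['ee_pos'],s['ft_force'],s['time'])
for n in ('top','scene'):
    c=camera(n);B,z=face(c); m=(c['z_map']>0)&(z>.05)&(z<.135)&(B[...,0]>-.1)&(B[...,0]<-.045)&(abs(B[...,1])<.09)
    for y in (-.06,-.03,0,.03,.06,.078):
        k=m&(abs(B[...,1]-y)<.01); print(n,y,k.sum(),np.percentile(B[k][:,0],[10,50,90]).round(4) if k.any() else '')
    k=m|((z>.115)&(z<.135)&(abs(B[...,0]+.057)<.008)&(abs(B[...,1]-.078)<.008)); k&=(abs(B[...,0]+.057)<.008)&(abs(B[...,1]-.078)<.008)
    print('kn top',k.sum(),np.percentile(z[k],[50,95]) if k.any() else '')
```

```text
[ 0.43760856 -0.25809331  0.19239936] [ 0.01250268  0.28500308 -0.3317044 ] 20.05
top -0.06 93 [-0.0856 -0.0726 -0.0713]
top -0.03 76 [-0.0715 -0.0706 -0.0693]
top 0 72 [-0.0692 -0.0686 -0.0672]
top 0.03 67 [-0.0671 -0.0663 -0.065 ]
top 0.06 90 [-0.0642 -0.0627 -0.0499]
top 0.078 83 [-0.0633 -0.0565 -0.0489]
kn top 63 [0.12333414 0.12859947]
scene -0.06 143 [-0.0871 -0.0746 -0.071 ]
scene -0.03 138 [-0.0742 -0.0726 -0.0705]
scene 0 150 [-0.0719 -0.0701 -0.0679]
scene 0.03 146 [-0.0696 -0.0677 -0.0661]
scene 0.06 282 [-0.0661 -0.0622 -0.0495]
scene 0.078 134 [-0.0656 -0.0571 -0.0464]
kn top 71 [0.11636011 0.12657139]
```

The door is not fully flat: it is still about 0.07 rad open, and the 7 N came most likely from the thick part of the fingers meeting the hood. I'll turn the tool 90° (narrow side forward) and push again, a little higher.

{"fn": "step_arm", "kwargs": {"delta_pos": [[0,0,0],[0,0,0],[0,0,0],[0,0,0],[0,0,0],[0,0,0],[0,0,0],[0,0,0],[0,0,0],[0,0,0],[0.5,0,0],[1,0,0]], "turn": [-1,-1,-1,-1,-1,-1,-1,-1,-1,-1,-1,-1]}}

```text
time: 21.35
ee_pos: [0.4755, -0.2582, 0.192]
eef_rot: [0.995, 0.099, -0.0, 0.0]
ft_force: [0.3, -0.6, 0.7]
width: 0.0006
grip_force: 0.0
```

{"fn": "step_arm", "kwargs": {"delta_pos": [[1,0,0],[1,0,-0.6],[0.5,0,-0.9],[0,0,-0.8],[0,0,-0.2],[0,0,0],[0,0,0]], "turn": [-1,0,0,0,0,0,0]}}

```text
time: 22.05
ee_pos: [0.5384, -0.258, 0.1306]
eef_rot: [0.999, 0.042, 0.001, 0.0]
ft_force: [-0.5, 0.9, 0.9]
width: 0.0008
grip_force: 0.0
```

Run:
```python
from h import *
s=read_state();print(s['ee_pos'],s['eef_rot'],s['ft_force'],s['time'])
c=camera('scene');B,z=face(c);T=(s['ee_pos'][:2]-[.6592,-.2272])
for zz in (.1325,.137,.142,.148,.154,.16,.17,.18):
    m=(c['z_map']>0)&(abs(z-zz)<.003)&(abs(B[...,0]+.107)<.035)&(abs(B[...,1]+.023)<.03)
    if m.any(): print(zz,m.sum(),B[m].min(0).round(4),B[m].max(0).round(4))
B,z=face(ld('t1'));print('TCP box',T)
c=ld('t1');
c=camera('top');B,z=face(c)
for y in (-.06,0,.05):
    m=(c['z_map']>0)&(abs(B[...,1]-y)<.012)&(B[...,0]>-.074)&(B[...,0]<-.0625)&(z>.12); 
    if m.any(): print('edge z',y,m.sum(),np.percentile(z[m],[50,90]))
```

```text
[ 0.53837425 -0.25799207  0.13058953] [9.99133321e-01 4.16195750e-02 5.75376896e-04 2.95468370e-04] [-0.50009592  0.85150901  0.91639671] 22.05
0.1325 29 [-0.1356 -0.052 ] [-0.072 -0.011]
0.137 34 [-0.1356 -0.0494] [-0.0722 -0.011 ]
0.142 28 [-0.1373 -0.0313] [-0.1137 -0.0103]
0.148 25 [-0.1351 -0.0324] [-0.1127 -0.0097]
0.154 25 [-0.1359 -0.0309] [-0.1145 -0.012 ]
0.16 23 [-0.1363 -0.0312] [-0.1141 -0.0105]
0.17 18 [-0.1365 -0.032 ] [-0.1284 -0.0069]
0.18 18 [-0.1364 -0.0349] [-0.1295 -0.0066]
TCP box [-0.12082575 -0.03079207]
edge z 0 84 [0.50650464 0.51490983]
edge z 0.05 30 [0.12764456 0.14017805]
```

{"fn": "step_arm", "kwargs": {"delta_pos": [[0.4,0,0],[0.5,0,0],[0.4,0,0],[0.2,0,0],[0.12,0,0],[0.12,0,0],[0.1,0,0],[0.08,0,0],[0,0,0],[0,0,0]], "turn": [0,0,0,0,0,0,0,0,0,0]}}

```text
time: 23.15
ee_pos: [0.5857, -0.2579, 0.1296]
eef_rot: [0.999, 0.042, -0.0, 0.0]
ft_force: [0.9, 0.1, 0.5]
width: 0.0005
grip_force: 0.0
```

{"fn": "step_arm", "kwargs": {"delta_pos": [[0.06,0,0],[0.06,0,0],[0.06,0,0],[0,0,0],[0,0,0]], "turn": [0,0,0,0,0]}}

```text
time: 23.65
ee_pos: [0.5881, -0.258, 0.1294]
eef_rot: [0.999, 0.041, -0.002, -0.0]
ft_force: [-11.7, 2.3, 7.5]
width: 0.0004
grip_force: 6.0
```

{"fn": "step_arm", "kwargs": {"delta_pos": [[-0.1,0,0],[-0.2,0,0],[-0.4,0,0],[-1,0,0],[-1,0,0],[-1,0,0.5],[0,0,1],[0,0,1],[0,0,0]], "turn": [0,0,0,0,0,0,0,0,0]}}

```text
time: 24.55
ee_pos: [0.4989, -0.2586, 0.1958]
eef_rot: [0.999, 0.041, 0.003, 0.002]
ft_force: [0.8, 0.5, -0.5]
width: 0.0001
grip_force: 0.0
```

```bash
cat > chk.py <<'E'
from h import *
s=read_state();print(s['ee_pos'],s['ft_force'],s['time'])
for n in ('top','scene'):
    c=camera(n);B,z=face(c); m=(c['z_map']>0)&(z>.05)&(z<.135)&(B[...,0]>-.08)&(B[...,0]<-.055)&(B[...,1]>-.065)&(B[...,1]<.06)
    q=B[m]; med=[(y,np.median(q[abs(q[:,1]-y)<.01][:,0])) for y in (-.055,-.03,0,.03,.05)]
    print(n,np.round(med,4).tolist(),'slope',np.polyfit(*np.array(med).T,1)[0].round(4))
    # hood front edge at roof level
    m=(c['z_map']>0)&(z>.147)&(z<.156)&(B[...,0]>-.09)&(B[...,0]<.0)
    e=np.array([(y,np.percentile(B[m&(abs(B[...,1]-y)<.006)][:,0],2)) for y in (-.055,-.035,-.015,.005,.025,.045)])
    print('hood',e[:,1].round(4),'slope',np.polyfit(*e.T,1)[0].round(4))
E
python3 chk.py
```

```text
[ 0.49888132 -0.25862453  0.19578732] [ 0.81972067  0.50159453 -0.49079404] 24.55
top [[-0.055, -0.0707], [-0.03, -0.0693], [0.0, -0.0675], [0.03, -0.0657], [0.05, -0.0643]] slope 0.0602
hood [-0.0609 -0.0604 -0.0609 -0.0602 -0.0609 -0.0611] slope -0.0022
scene [[-0.055, -0.0723], [-0.03, -0.0712], [0.0, -0.069], [0.03, -0.0673], [0.05, -0.0656]] slope 0.0637
hood [-0.0643 -0.0644 -0.063  -0.064  -0.063  -0.0635] slope 0.0106
```

The door is at about 0.06 rad, with the fingers again stopped by the hood. The knob stands 16 mm proud, so pushing on it would keep the fingers clear. I'll locate it.

Run:
```python
from h import *
for n in ('scene','top'):
    c=camera(n);B,z=face(c)
    m=(c['z_map']>0)&(z>.02)&(z<.14)&(B[...,0]>-.105)&(B[...,0]<-.0775)&(B[...,1]>-.08)&(B[...,1]<-.03)
    print(n,m.sum(),B[m].mean(0),B[m].min(0),B[m].max(0),z[m].mean(),z[m].min(),z[m].max())
# finger profile from earlier scene view with fingers at door (s6): world points near tcp
c=camera('scene');P=cloud(c);t=read_state()['ee_pos']
for dz in (1,4,8,12,18,25,32,40,55,65,75):
    m=(c['z_map']>0)&(abs(P[...,2]-t[2]-dz/1000)<.0025)&(abs(P[...,0]-t[0])<.03)&(abs(P[...,1]-t[1])<.04)
    if m.any(): q=P[m][:,:2]-t[:2]; print(dz,m.sum(),np.percentile(q,5,axis=0).round(4),np.percentile(q,95,axis=0).round(4))
```

```text
scene 36 [-0.08530545 -0.05144379] [-0.08882005 -0.06193057] [-0.07858357 -0.04287128] 0.07436869605873264 0.06506059179417789 0.08338507577469023
top 32 [-0.08245844 -0.05286601] [-0.08603068 -0.06137377] [-0.0784301  -0.04575178] 0.07987653838636866 0.07458935861433857 0.08459130945585247
1 14 [-0.0122 -0.0086] [0.0085 0.0088]
4 26 [-0.0117 -0.0108] [0.007  0.0102]
8 24 [-0.0119 -0.0085] [0.0071 0.0096]
12 22 [-0.0115 -0.0079] [0.007  0.0093]
18 27 [-0.0121 -0.0103] [0.0052 0.0095]
25 16 [-0.0116 -0.0104] [0.0057 0.0102]
32 22 [-0.0123 -0.011 ] [0.0075 0.0124]
40 11 [-0.0126 -0.0129] [-0.0085  0.0103]
55 10 [-0.0137 -0.0107] [-0.01   0.015]
75 2 [-0.0295  0.0259] [-0.0291  0.0306]
```

{"fn": "step_arm", "kwargs": {"delta_pos": [[0.5,0,-0.9],[0.5,0,-0.9],[0.5,0,-0.9],[0.8,0,-0.1],[0.8,0,0],[0.2,0,0],[0.1,0,0],[0.1,0,0],[0.06,0,0],[0.06,0,0],[0,0,0],[0,0,0]], "turn": [0,0,0,0,0,0,0,0,0,0,0,0]}}

```text
time: 26.0
ee_pos: [0.5879, -0.2582, 0.1222]
eef_rot: [0.999, 0.041, -0.0, 0.0]
ft_force: [-2.2, -0.3, 0.6]
width: -0.0
grip_force: 1.2
```

```bash
python3 chk.py
```

```text
[ 0.58789711 -0.25819495  0.12215347] [-2.23773951 -0.32365411  0.64335403] 26.0
top [[-0.055, nan], [-0.03, nan], [0.0, nan], [0.03, nan], [0.05, -0.0622]] slope nan
  return _methods._mean(a, axis=axis, dtype=dtype,
  ret = ret.dtype.type(ret / rcount)
Traceback (most recent call last):
  File "chk.py", line 9, in <module>
    e=np.array([(y,np.percentile(B[m&(abs(B[...,1]-y)<.006)][:,0],2)) for y in (-.055,-.035,-.015,.005,.025,.045)])
                   ~~~~~~~~~~~~~^^^^^^^^^^^^^^^^^^^^^^^^^^^^^^^^^^^^
IndexError: index -1 is out of bounds for axis 0 with size 0
```

{"fn": "step_arm", "kwargs": {"delta_pos": [[0.05,0,0],[0.05,0,0],[0,0,0],[0,0,0],[0,0,0]], "turn": [0,0,0,0,0]}}

```text
time: 26.55
ee_pos: [0.5881, -0.2582, 0.1219]
eef_rot: [0.999, 0.041, -0.003, -0.0]
ft_force: [-14.8, 1.3, 8.7]
width: 0.0005
grip_force: 7.8
```

```bash
cat > chk2.py <<'E'
from h import *
s=read_state();print(s['ee_pos'],s['ft_force'],s['time'])
for i in range(2):
    c=camera('scene');B,z=face(c); m=(c['z_map']>0)&(z>.03)&(z<.11)&(B[...,0]>-.077)&(B[...,0]<-.055)
    med=[(y,np.median(B[m&(abs(B[...,1]-y)<.008)][:,0])) for y in (-.065,-.03,-.015,0,.015,.03,.045)]
    print(np.round(med,4).tolist(),'slope',np.polyfit(*np.array(med).T,1)[0].round(4))
E
python3 chk2.py
```

```text
[ 0.58810356 -0.2582079   0.12194337] [-14.79981087   1.33580146   8.70366415] 26.55
[[-0.065, -0.0639], [-0.03, -0.0651], [-0.015, -0.065], [0.0, -0.0651], [0.015, -0.0651], [0.03, -0.0648], [0.045, -0.0645]] slope -0.0038
[[-0.065, -0.0643], [-0.03, -0.065], [-0.015, -0.0649], [0.0, -0.0652], [0.015, -0.0651], [0.03, -0.0646], [0.045, -0.0646]] slope -0.002
```

Pressed, the door is fully shut (slope about 0), so it sprang back on the quick release. I'll ease off very slowly.

{"fn": "step_arm", "kwargs": {"delta_pos": [[-0.02,0,0],[-0.02,0,0],[-0.02,0,0],[-0.02,0,0],[-0.02,0,0],[-0.02,0,0],[-0.02,0,0],[0,0,0],[0,0,0]], "turn": [0,0,0,0,0,0,0,0,0]}}

```text
time: 27.55
ee_pos: [0.5876, -0.2576, 0.1221]
eef_rot: [0.999, 0.042, 0.0, -0.0]
ft_force: [-0.5, 0.4, 0.2]
width: 0.0004
grip_force: 0.1
```

```bash
python3 chk2.py
```

```text
[ 0.58759712 -0.25762351  0.12209182] [-0.53019188  0.42447299  0.17483707] 27.55
[[-0.065, -0.0648], [-0.03, -0.0655], [-0.015, -0.0652], [0.0, -0.0652], [0.015, -0.0653], [0.03, -0.0654], [0.045, -0.065]] slope -0.0017
[[-0.065, -0.065], [-0.03, -0.0656], [-0.015, -0.0654], [0.0, -0.0652], [0.015, -0.0651], [0.03, -0.065], [0.045, -0.0648]] slope 0.0029
```

Force is zero and the door is still shut. I retract slowly.

{"fn": "step_arm", "kwargs": {"delta_pos": [[-0.02,0,0],[-0.02,0,0],[-0.04,0,0],[-0.06,0,0],[-0.1,0,0],[-0.2,0,0],[-0.4,0,0],[-0.8,0,0],[-1,0,0],[-1,0,0.5],[0,0,1],[0,0,0]], "turn": [0,0,0,0,0,0,0,0,0,0,0,0]}}

```text
time: 28.85
ee_pos: [0.4966, -0.2589, 0.1629]
eef_rot: [0.999, 0.041, 0.002, 0.002]
ft_force: [0.9, 0.1, -0.3]
width: 0.0007
grip_force: 0.0
```

```bash
python3 chk2.py; python3 chk.py
```

```text
[ 0.49660077 -0.25887233  0.16287862] [ 0.85473393  0.11038156 -0.33416803] 28.85
[[-0.065, -0.0684], [-0.03, -0.0683], [-0.015, -0.0678], [0.0, -0.0674], [0.015, -0.0666], [0.03, -0.0661], [0.045, -0.0656]] slope 0.0273
[[-0.065, -0.0681], [-0.03, -0.0682], [-0.015, -0.0674], [0.0, -0.0668], [0.015, -0.0666], [0.03, -0.066], [0.045, -0.0656]] slope 0.0252
[ 0.49608947 -0.25812545  0.16004162] [ 0.28427438 -0.22218854 -0.63825744] 28.95
top [[-0.055, -0.0668], [-0.03, -0.0659], [0.0, -0.065], [0.03, -0.064], [0.05, -0.0632]] slope 0.0334
hood [-0.0602 -0.0604 -0.0611 -0.0601 -0.0608 -0.0616] slope -0.0099
scene [[-0.055, -0.0683], [-0.03, -0.0675], [0.0, -0.0665], [0.03, -0.0657], [0.05, -0.0646]] slope 0.0343
hood [-0.063  -0.0636 -0.063  -0.063  -0.0634 -0.0622] slope 0.0068
```

{"fn": "step_arm", "kwargs": {"delta_pos": [[0,0,0.3],[0,0,0],[0,0,0],[0,0,0],[0,0,0],[0,0,0],[0,0,0],[0,0,0],[0,0,0],[0,0,0],[0,0,0],[0,0,0]], "turn": [0,0,0,0,0,0,0,0,0,0,0,0]}}

```text
time: 30.25
ee_pos: [0.4963, -0.2579, 0.1671]
eef_rot: [0.999, 0.042, 0.0, 0.0]
ft_force: [0.4, 1.0, 0.1]
width: 0.0004
grip_force: 0.0
```

```bash
python3 chk2.py; python3 chk.py
```

```text
[ 0.49632682 -0.25788841  0.16709349] [0.43759695 1.02262222 0.10553985] 30.25
[[-0.065, -0.0683], [-0.03, -0.0681], [-0.015, -0.0675], [0.0, -0.0669], [0.015, -0.0664], [0.03, -0.0657], [0.045, -0.0655]] slope 0.0283
[[-0.065, -0.0682], [-0.03, -0.0682], [-0.015, -0.0677], [0.0, -0.067], [0.015, -0.0665], [0.03, -0.0661], [0.045, -0.0656]] slope 0.0268
[ 0.49632246 -0.25787347  0.16707731] [-0.6529781  -0.32164146 -0.15233764] 30.35
top [[-0.055, -0.0669], [-0.03, -0.0659], [0.0, -0.0649], [0.03, -0.0641], [0.05, -0.0632]] slope 0.0336
hood [-0.0608 -0.0602 -0.0612 -0.0604 -0.0605 -0.0613] slope -0.0037
scene [[-0.055, -0.0683], [-0.03, -0.0676], [0.0, -0.0669], [0.03, -0.0657], [0.05, -0.0648]] slope 0.0325
hood [-0.0626 -0.0631 -0.0626 -0.0637 -0.0624 -0.0639] slope -0.0075
```

The door is at rest about 0.03 rad from shut, well inside the 0.07 limit, and the arm is clear.

```bash
python3 -c "
from bench import *
print(close_job())"
```

```text
the job is handed in; nothing more can be done
None
```

The door is back on both hinge pins and shut to about 0.03 rad (limit 0.07), released and at rest. I handed the job in at about 30 s of the 51 s allowed; the hand-in did not report whether it passed.

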